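Find the wire-guide roller with the worn bush

ROBOT

A 7-joint arm with a two-finger parallel gripper is mounted at the origin on the work surface. World frame = base frame: x ahead of the robot, y to its left, z up, the work surface at z = 0. Lengths are in m, angles in degrees, forces in N, time in s.
With the tool pointing down it reaches from about 0.4 to 0.875 m from the base axis. Payload 19.3 kg.
Tool frame: the origin (TCP) lies on the centre line of the jaws, within the pads' length; the fingertips stand 17 mm ahead of it and the grasp point (between the pads) lies 2 mm behind it; z points along the fingers, y is the line along which they close (so a half turn about z gives the same grasp; the last joint's range is limited). The gripper opens to 85 mm and grips with 20 to 120 N. Pads are 22 mm wide; open, the fingers measure 114 mm over their backs; the gripper's body (76 mm by 85 mm) begins 54 mm behind the grasp point. The pads swing forward as they close: fully open they stand 13 mm farther back than shut.
Start: joints at [68.572, 29.874, -2.08, 91.645, 1.215, 58.505, -6.463], TCP at [0.187, -0.596, 0.248] pointing down, gripper open.
Joint ranges: [-166.77, 166.77], [-17.47, 122.26], [-85.68, 81.53], [9.62, 139.38], [-72.42, 252.41], [9.2, 110.78], [-144.41, 144.41]. Speed limits (degrees/s): [108.29, 108.29, 136.94, 136.94, 172.46, 172.46, 172.46].

INTERFACE

Orientations are given as a 3x3 rotation matrix whose columns are the frame's x, y, z axes.
In Python, from station import arm gives the robot as it stands.
- The arm moves only by the shell command python3 -m jog 'ROWS' [OPENING] [FORCE]. ROWS is JSON, a list of rows, each a list of 6 numbers: the shift along the tool's x, y, z in mm, then the turn, a rotation vector about the tool's x, y, z in degrees. A call has 1 to 20 rows; each row shifts and turns the commanded pose from where the row before left it, along the tool's axes as they then stand; what a row does not reach is not made up. A row lasts 1/12 s, in which the tool goes at most 41.7 mm and 7.16 degrees, less where a joint would pass 70% of its speed; a pose out of reach is approached as far as the arm can. A call with a gripper value outside its range is refused whole. OPENING is the finger opening in mm, from 0 to 85.4, set as the call begins (- or left out, the last holds). The fingers move at their own pace and stop on an object; FORCE is the grip in N (left out, the last holds). Time passes only in rows, so rows that do not move let the fingers close. It gives the time, the measured TCP pose, the force, the opening and the grip force at its end, in the units of the state.
- arm.state(): the state, without advancing time (a new reading comes with each control period).
- arm.capture(name): name is "side" or "top"; returns a dict with "pixels" (384x512x3 uint8, red, green, blue), "fx", "fy", "cx", "cy" (pixels), "rvec" (rotation vector, rad) and "tvec" (3), from world to camera coordinates, as OpenCV has them. Camera axes: x right, y down, z forward; pixel columns grow to the right and rows downward; lengths in m; the calibration is good to about 2 mm. A picture is of the moment at which its call begins. There is no depth.
- arm.finish_job(): hands the job in; it is judged then, once.
The state is a dict: "time": time; "joint_pos": joint angles; "dq": joint speeds; "joint_efforts": joint torques, N m; "eef_pos": TCP position; "tool_rot": TCP orientation; "force": force on the tool from outside, world axes, zero at the start; "torque": the same for the moment, N m; "finger_gap": opening from 0.0 (shut) to 1.0 (fully open); "gripper_force": force on a finger pad.
Only numpy, scipy, OpenCV 4.12 (cv2) and the standard library are available. Lean on these libraries where they do the work, as an engineer would, in place of code of your own. Each camera call takes 0.05 s, during which the arm holds its last target. There are 200 camera calls.

TASK

One of the three upright white guide rollers on the aluminium plate has a worn bush. Going from the left roller to the right one, rock each gently to the left and then to the right until you feel it press firmly against its stop, without forcing it; the worn one gives far more than the other two. Leave the worn roller leaning well over and throw only the lever in front of it fully away from the robot, leaving the other levers and the things lying about alone.

Things in the scene. Friction and masses are not known exactly. Their poses are not given: they have to be found in the camera images.
- rig: aluminium base plate 220 x 430 x 12 mm, screwed to the bench; origin at the centre of its underside, x axis = away from the robot, y axis = left along the row. Three bearing blocks with rollers stand along its far edge (plate x = +55 mm, y = +140, 0, -140 mm), and one toggle lever stands in front of each (plate x = -60 mm, same y). Plate yaw is within 0.18 rad of the robot's axes.
- block_a: left bearing block, dark steel, 60 x 60 x 47 mm on the plate, fixed; origin at the centre of its underside (12 mm above the bench). Hidden inside is the lower bush of the spindle; a push on the roller's top flange loads the block only once the spindle is against that bush, then by 1.75 times the push; 4 to 12 N there is a firm, safe press.
- roller_a (a point): top centre of the left roller, 140 mm above the bench. White plastic bobbin on a vertical spindle: top flange 36 mm diameter, 116 to 140 mm above the bench; waist 26 mm diameter; lower flange 36 mm, 80 to 92 mm above the bench. It cannot be lifted or spun, only rocked along the plate's y about a pivot 60 mm above the bench; friction (1 N at the top flange) keeps it where left.
- rock_a (a joint): lean of the left roller, rad: 0 upright, positive = leaning left (plate +y), negative = right. Starts within 0.02 of upright. Stiff stops either side: at about 0.05 (3.5 mm at the top flange) if sound, about 0.16 (11 mm) if worn. Stays where it is left.
- lever_a_tip (a point): centre of the black ball, 26 mm diameter, at the end of the left toggle lever, about 95 mm above the bench. The lever (steel rod, 10 mm thick, 70 mm long) turns on a grey block 70 x 50 x 25 mm on the plate, pivot 34 mm above the bench right under the middle of its swing.
- lever_a (a joint): left toggle lever, rad: 0 leans 0.5 rad toward the robot (in service), 1.0 leans 0.5 rad away from the robot (out of service), both are end stops. About 1 N at the ball moves it (along the plate's x); it stays where it is left.
- block_b: middle bearing block, dark steel, 60 x 60 x 47 mm on the plate, fixed; origin at the centre of its underside (12 mm above the bench). Hidden inside is the lower bush of the spindle; a push on the roller's top flange loads the block only once the spindle is against that bush, then by 1.75 times the push; 4 to 12 N there is a firm, safe press.
- roller_b (a point): top centre of the middle roller, 140 mm above the bench. White plastic bobbin on a vertical spindle: top flange 36 mm diameter, 116 to 140 mm above the bench; waist 26 mm diameter; lower flange 36 mm, 80 to 92 mm above the bench. It cannot be lifted or spun, only rocked along the plate's y about a pivot 60 mm above the bench; friction (1 N at the top flange) keeps it where left.
- rock_b (a joint): lean of the middle roller, rad: 0 upright, positive = leaning left (plate +y), negative = right. Starts within 0.02 of upright. Stiff stops either side: at about 0.05 (3.5 mm at the top flange) if sound, about 0.16 (11 mm) if worn. Stays where it is left.
- lever_b_tip (a point): centre of the black ball, 26 mm diameter, at the end of the middle toggle lever, about 95 mm above the bench. The lever (steel rod, 10 mm thick, 70 mm long) turns on a grey block 70 x 50 x 25 mm on the plate, pivot 34 mm above the bench right under the middle of its swing.
- lever_b (a joint): middle toggle lever, rad: 0 leans 0.5 rad toward the robot (in service), 1.0 leans 0.5 rad away from the robot (out of service), both are end stops. About 1 N at the ball moves it (along the plate's x); it stays where it is left.
- block_c: right bearing block, dark steel, 60 x 60 x 47 mm on the plate, fixed; origin at the centre of its underside (12 mm above the bench). Hidden inside is the lower bush of the spindle; a push on the roller's top flange loads the block only once the spindle is against that bush, then by 1.75 times the push; 4 to 12 N there is a firm, safe press.
- roller_c (a point): top centre of the right roller, 140 mm above the bench. White plastic bobbin on a vertical spindle: top flange 36 mm diameter, 116 to 140 mm above the bench; waist 26 mm diameter; lower flange 36 mm, 80 to 92 mm above the bench. It cannot be lifted or spun, only rocked along the plate's y about a pivot 60 mm above the bench; friction (1 N at the top flange) keeps it where left.
- rock_c (a joint): lean of the right roller, rad: 0 upright, positive = leaning left (plate +y), negative = right. Starts within 0.02 of upright. Stiff stops either side: at about 0.05 (3.5 mm at the top flange) if sound, about 0.16 (11 mm) if worn. Stays where it is left.
- lever_c_tip (a point): centre of the black ball, 26 mm diameter, at the end of the right toggle lever, about 95 mm above the bench. The lever (steel rod, 10 mm thick, 70 mm long) turns on a grey block 70 x 50 x 25 mm on the plate, pivot 34 mm above the bench right under the middle of its swing.
- lever_c (a joint): right toggle lever, rad: 0 leans 0.5 rad toward the robot (in service), 1.0 leans 0.5 rad away from the robot (out of service), both are end stops. About 1 N at the ball moves it (along the plate's x); it stays where it is left.
- flux_tin: low round aluminium tin, 50 mm diameter, 22 mm high, standing on the plate between the left and middle blocks (bystander; origin at the centre of its underside)
- spare_ring: steel ring, 36 mm diameter, 14 mm high, lying on the plate between the middle and right blocks (bystander; origin at the centre of its underside)
- driver: screwdriver with black handle lying left of the rig (bystander; origin at the centre of its underside)
- wool_tin: dark open tin 90 x 70 x 25 mm with brass wool, right of the rig (bystander; origin at the centre of its underside)
- board: circuit board 100 x 55 mm, 13 mm high, with white connectors, right of the rig (bystander; origin at the centre of its underside)
- parts_box: clear open box 100 x 70 x 40 mm of small connectors, left of the rig (bystander; origin at the centre of its underside)
- cutters: small black-handled cutters, 120 mm long, lying right of the rig (bystander; origin at the centre of its underside)

How it is judged:
By the outcome, as a careful person would: the job done as asked, in the order asked, and still so for the second after the job is handed in, with the robot touching nothing.
It also fails if it takes over 67 s, if anything falls off the work surface, if the arm or the gripper's body presses on something with over 40 N, if the wrist force passes 120 N, or if a joint passes its speed limit or range.

## Working session

There is one attempt and no reset: what is moved stays moved. The work goes in short steps, Python scripts to look and compute and a shell command to move; the robot and the scene stay as the last step left them, time stands still between calls to the robot, and variables do not carry over. Pictures are saved under pics/ and viewed, at most 10 in all, crops included, and the job is handed in when it is done.

```bash
mkdir -p pics; ls; python3 - <<'E'
from station import arm
import cv2,pickle
d={}
for n in("top","side"):
    c=arm.capture(n); d[n]=c; cv2.imwrite(f"pics/{n}0.png",c["pixels"][:,:,::-1])
    print(n,c["fx"],c["cx"],c["rvec"],c["tvec"])
pickle.dump(d,open("c0.pkl","wb"))
s=arm.state();print(s)
E
```

```text
pics
top 434.2772293905239 263.8383759595949 [ 2.20679902 -2.00420879  0.21904465] [-0.05818858  0.5623561   1.20465604]
side 430.84653024869453 255.25873675365509 [ 2.36592337 -0.08251987  0.01228874] [-0.5504574   0.07462382  1.53133198]
{'time': 0.1, 'joint_pos': array([68.57257346, 29.90481312, -2.07984875, 91.66974786,  1.21293364,
       58.50504427, -6.46323235]), 'dq': array([-0.1644765 , -0.0973422 , -0.01045246, -0.13606536,  0.10902529,
       -0.01577831, -0.17730971]), 'joint_efforts': array([ 3.02615386e-03, -9.28503656e+01,  1.98396541e+00, -3.70540094e+01,
        1.81562273e-02,  5.30706922e-03, -3.37306085e-05]), 'eef_pos': array([ 0.18683276, -0.59612656,  0.24779847]), 'tool_rot': array([[ 9.54229397e-01,  2.99075460e-01, -3.55705705e-04],
       [ 2.99075666e-01, -9.54228936e-01,  9.40576315e-04],
       [-5.81213819e-05, -1.00390849e-03, -9.99999494e-01]]), 'force': array([-0.24274907, -0.40526981, -0.07867278]), 'torque': array([0.00541863, 0.00432121, 0.11359111]), 'gripper_force': 0.0, 'finger_gap': 1.0002377000100275}
```

View pics/top0.png

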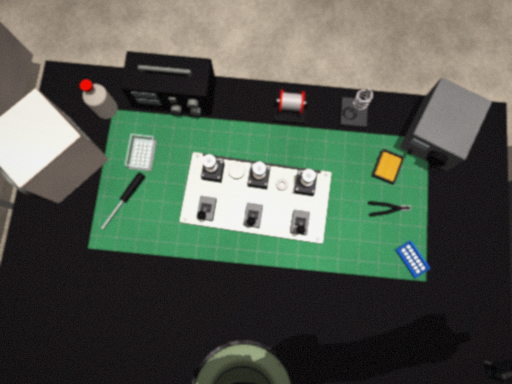

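View pics/side0.png

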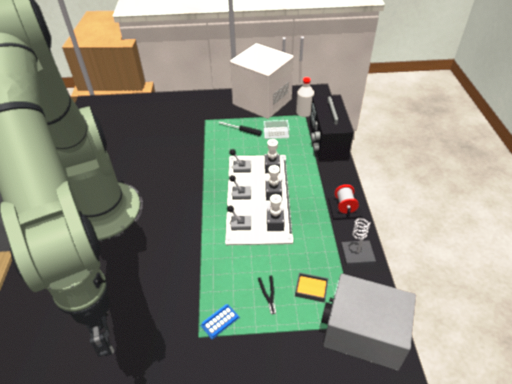

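The top view shows the plate with corners near (192,154), (331,168), (325,242) and (181,222). The rollers are near (210,161), (259,170) and (308,176), and the lever balls are near (201,215), (250,221) and (300,230). The side view shows the same row running from far (left) to near (right).

```bash
cat > geo.py <<'E'
import numpy as np,cv2
def K(c): return np.array([[c["fx"],0,c["cx"]],[0,c["fy"],c["cy"]],[0,0,1]])
def cast(c,uv,z):
    R=cv2.Rodrigues(np.array(c["rvec"]))[0];t=np.array(c["tvec"]);o=-R.T@t
    uv=np.atleast_2d(uv);d=np.c_[(uv[:,0]-c["cx"])/c["fx"],(uv[:,1]-c["cy"])/c["fy"],np.ones(len(uv))]@R
    return o+d*((z-o[2])/d[:,2])[:,None]
def proj(c,P): return cv2.projectPoints(np.array(P,float),np.array(c["rvec"]),np.array(c["tvec"]),K(c),None)[0][:,0]
E
python3 - <<'E'
import pickle
from geo import *
d=pickle.load(open("c0.pkl","rb"))
res=[]
for n,roi in(("top",(175,145,340,250)),("side",(222,150,296,248))):
    c=d[n];im=c["pixels"];hsv=cv2.cvtColor(im,cv2.COLOR_RGB2HSV)
    m=((hsv[:,:,1]<60)&(hsv[:,:,2]>130)).astype(np.uint8)
    k=np.zeros_like(m);x0,y0,x1,y1=roi;k[y0:y1,x0:x1]=1;m*=k
    cs=max(cv2.findContours(m,0,2)[0],key=cv2.contourArea)
    h=cv2.convexHull(cs)[:,0].astype(float)
    W=cast(c,h,.012)[:,:2]
    r=cv2.minAreaRect(W.astype(np.float32)*1000);print(n,r,cv2.boxPoints(r).round(1).tolist())
    b=cv2.resize(im[y0-10:y1+10,x0-10:x1+10],None,fx=4,fy=4,interpolation=cv2.INTER_CUBIC)
    cv2.imwrite(f"pics/{n}crop.png",b[:,:,::-1])
E
```

```text
top ((560.6670532226562, 19.731277465820312), (434.2308654785156, 224.0494842529297), 86.99346923828125) [[437.3999938964844, -191.1999969482422], [661.0999755859375, -203.0], [683.9000244140625, 230.6999969482422], [460.20001220703125, 242.39999389648438]]
side ((562.5354614257812, 30.230361938476562), (467.7262268066406, 224.2801055908203), 87.27507781982422) [[439.3999938964844, -198.0], [663.4000244140625, -208.6999969482422], [685.7000122070312, 258.5], [461.6000061035156, 269.20001220703125]]
```

View pics/topcrop.png

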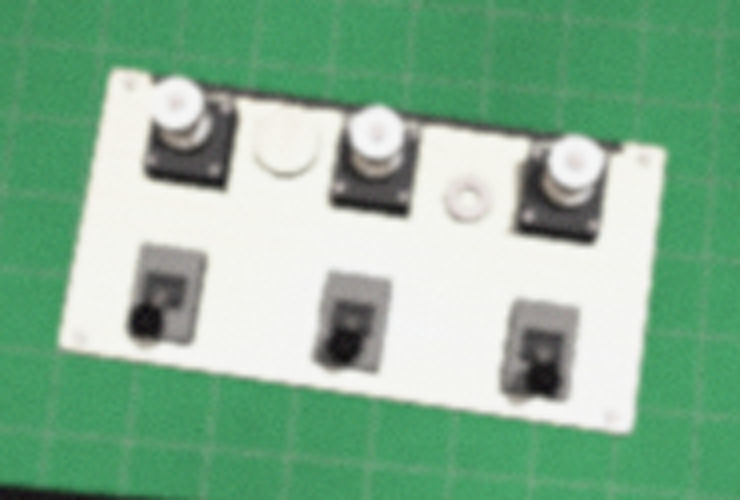

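View pics/sidecrop.png

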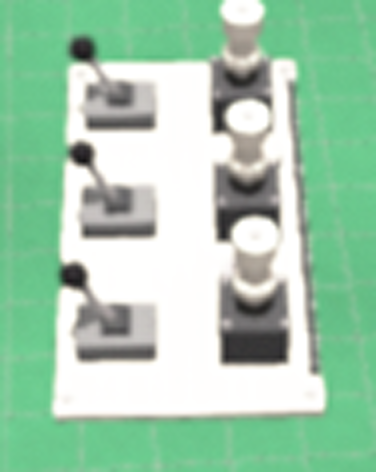

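The crops show the flange tops. In the top crop they are at (177,103), (377,131) and (575,162); in the side crop at (243,6), (249,116) and (256,238). The balls are at top (146,321), (344,343), (541,378) and side (82,48), (81,154), (73,275).

```bash
python3 - <<'E'
import pickle
from geo import *
d=pickle.load(open("c0.pkl","rb"))
f=lambda a,o:(np.array(a)+.5)/4-.5+np.array(o)
for nm,z,t,s in(("roller",.14,[(177,103),(377,131),(575,162)],[(243,6),(249,116),(256,238)]),("ball",.0955,[(146,321),(344,343),(541,378)],[(82,48),(81,154),(73,275)])):
    print(nm);T=cast(d["top"],f(t,(165,135)),z);S=cast(d["side"],f(s,(212,140)),z)
    print(T.round(4));print(S.round(4))
c=np.array([.5617,.0195]);
for yaw in(2.7,3.0,3.3):
    a=np.deg2rad(yaw); R=np.array([[np.cos(a),-np.sin(a)],[np.sin(a),np.cos(a)]])
    # image shows x grows with y => yaw sign negative
    R=R.T
    print(-yaw,[(c+R@[.055,y]).round(4).tolist() for y in(.14,0,-.14)],[(c+R@[-.0936,y]).round(4).tolist() for y in(.14,0,-.14)])
E
```

```text
roller
[[ 0.6233  0.1547  0.14  ]
 [ 0.6168  0.0152  0.14  ]
 [ 0.608  -0.1223  0.14  ]]
[[ 0.6263  0.1605  0.14  ]
 [ 0.618   0.0144  0.14  ]
 [ 0.6103 -0.1268  0.14  ]]
ball
[[ 0.4765  0.1638  0.0955]
 [ 0.4744  0.0246  0.0955]
 [ 0.4632 -0.1141  0.0955]]
[[ 0.4778  0.1661  0.0955]
 [ 0.4733  0.0254  0.0955]
 [ 0.4633 -0.1149  0.0955]]
-2.7 [[0.6232, 0.1568], [0.6166, 0.0169], [0.61, -0.1229]] [[0.4748, 0.1638], [0.4682, 0.0239], [0.4616, -0.1159]]
-3.0 [[0.624, 0.1564], [0.6166, 0.0166], [0.6093, -0.1232]] [[0.4756, 0.1642], [0.4682, 0.0244], [0.4609, -0.1154]]
-3.3 [[0.6247, 0.1561], [0.6166, 0.0163], [0.6085, -0.1234]] [[0.4763, 0.1647], [0.4683, 0.0249], [0.4602, -0.1149]]
```

```bash
cat > st.py <<'E'
from station import arm
import numpy as np
np.set_printoptions(precision=4,suppress=True)
s=arm.state();a=np.deg2rad(3.0);ex=np.array([np.cos(a),-np.sin(a)]);ey=np.array([np.sin(a),np.cos(a)])
p=s["eef_pos"];q=(p[:2]-[.5617,.0195]);R=s["tool_rot"]
print("t",s["time"],"pos",p,"plate mm",q@ex*1e3,q@ey*1e3,"yaw",np.degrees(np.arctan2(R[1,0],R[0,0])),"zax",R[:,2],"Fpl",s["force"][:2]@ex,s["force"][:2]@ey,s["force"][2],"gap",s["finger_gap"]*85.4)
E
python3 -m jog '[[0,0,0,0,0,6.8],[0,0,0,0,0,6.8],[0,0,0,0,0,6.8],[16,-31,0,0,0,0],[16,-31,0,0,0,0],[16,-31,0,0,0,0],[16,-31,0,0,0,0],[16,-31,0,0,0,0],[16,-31,0,0,0,0],[16,-31,0,0,0,0],[16,-31,0,0,0,0],[16,-31,0,0,0,0],[16,-31,0,0,0,0],[16,-31,0,0,0,0],[16,-31,0,0,0,0],[16,-31,0,0,0,0],[16,-31,0,0,0,0],[16,-31,0,0,0,0],[16,-31,0,0,0,0],[16,-31,0,0,0,0]]' 60; python3 st.py
```

```text
time: 1.77
eef_pos: [0.4866, -0.0827, 0.2482]
tool_rot: [[0.999, -0.052, -0.0], [-0.052, -0.999, 0.0], [-0.0, -0.0, -1.0]]
force: [0.6, -1.1, -1.0]
finger_gap: 0.704
gripper_force: 0.0
t 1.7667 pos [ 0.4866 -0.0827  0.2482] plate mm -69.67199960312642 -105.95067137159693 yaw -2.997163200173972 zax [-0.0002  0.     -1.    ] Fpl 0.6566111954890191 -1.018273684718645 -1.007087865113526 gap 60.147723208148385
```

```bash
python3 -m jog '[[15.6,-30.8,0,0,0,0],[15.6,-30.8,0,0,0,0],[15.6,-30.8,0,0,0,0],[15.6,-30.8,0,0,0,0],[15.6,-30.8,0,0,0,0],[15.6,-30.8,0,0,0,0],[15.6,-30.8,0,0,0,0],[15.6,-30.8,0,0,0,0],[0,0,0,0,0,0],[0,0,0,0,0,0]]' >/dev/null; python3 st.py; python3 - <<'E'
from station import arm
import cv2
ims=[]
for n,(x,y) in(("top",(175,110)),("side",(200,110))):
    im=arm.capture(n)["pixels"][y:y+130,x:x+110]
    ims.append(cv2.resize(im,None,fx=3.5,fy=3.5))
cv2.imwrite("pics/over.png",cv2.hconcat(ims)[:,:,::-1])
E
```

```text
t 2.6 pos [0.6235 0.1572 0.2473] plate mm 54.48889887175101 140.73597726969368 yaw -2.841216727413962 zax [-0.0014  0.0003 -1.    ] Fpl -0.3452521842983008 -1.1054553435287298 0.04202826322611783 gap 59.96619412287959
```

View pics/over.png

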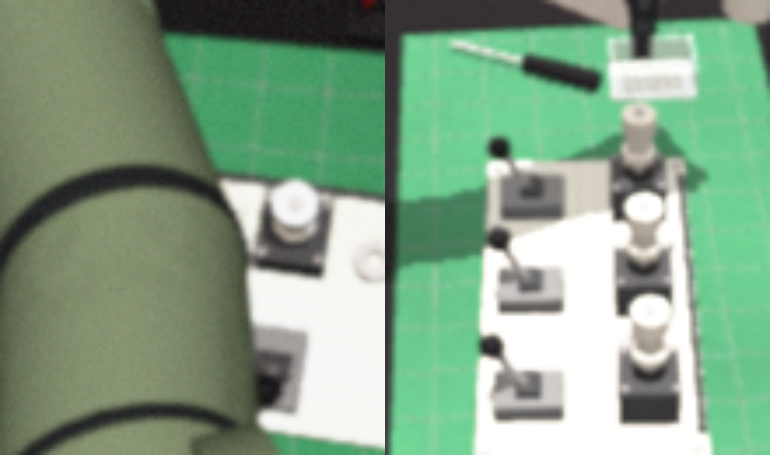

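The side view shows the gripper directly above the left roller, whose top is at (640,112) in the composite. The arm hides that roller in the top view, so I'll straddle it from here.

```bash
python3 -m jog '[[0,0,23,0,0,0],[0,0,23,0,0,0],[0,0,23,0,0,0],[0,0,23,0,0,0],[0,0,12,0,0,0],[0,0,11,0,0,0],[0,0,0,0,0,0],[0,0,0,0,0,0],[0,0,0,0,0,0]]' >/dev/null; python3 st.py; python3 -m jog '[[0,-3,0,0,0,0],[0,-3,0,0,0,0],[0,0,0,0,0,0],[0,0,0,0,0,0]]' >/dev/null; python3 st.py;python3 -m jog '[[0,0,0,0,0,0],[0,0,0,0,0,0]]' >/dev/null; python3 st.py
```

```text
t 3.45 pos [0.6242 0.1552 0.1345] plate mm 55.32657125669754 138.83245384845415 yaw -3.0136302022731365 zax [ 0.0015  0.0005 -1.    ] Fpl -0.19215339017308652 -1.2188754091244394 0.9304338746709768 gap 60.01110502972976
t 3.7833 pos [0.624  0.1617 0.1337] plate mm 54.789496430471175 145.23482344582231 yaw -2.9649690602833316 zax [ 0.0005  0.0003 -1.    ] Fpl -1.2960629338255103 0.5067685022065791 -0.9665747634128237 gap 59.98888365526967
t 3.95 pos [0.6239 0.1611 0.1333] plate mm 54.715261908219375 144.6738791055909 yaw -2.9973346422358595 zax [-0.     -0.0001 -1.    ] Fpl 0.28810258481971973 0.5174559111400532 0.6827312794947881 gap 60.075901972289046
```

```bash
cat > rd.py <<'E'
from station import arm
import numpy as np
a=np.deg2rad(3.0);ex=np.array([np.cos(a),-np.sin(a)]);ey=np.array([np.sin(a),np.cos(a)])
S=[arm.state()]
for _ in range(4): arm.capture("top");S.append(arm.state())
F=np.array([s["force"] for s in S]);P=np.array([s["eef_pos"] for s in S])-[.5617,.0195,0]
print("t %.2f"%S[-1]["time"],"x %.1f y %.2f z %.1f"%(P[:,:2].mean(0)@ex*1e3,P[:,:2].mean(0)@ey*1e3,P[:,2].mean()*1e3),"Fx %.2f Fy %.2f(sd %.2f) Fz %.2f"%(F[:,:2].mean(0)@ex,F[:,:2].mean(0)@ey,(F[:,:2]@ey).std(),F[:,2].mean()),flush=True)
E
python3 rd.py
python3 -m jog '[[0,-2,0,0,0,0],[0,-1,0,0,0,0]]' >/dev/null; python3 rd.py
python3 -m jog '[[0,-2,0,0,0,0],[0,0,0,0,0,0]]' >/dev/null; python3 rd.py
python3 -m jog '[[0,-2,0,0,0,0],[0,0,0,0,0,0]]' >/dev/null; python3 rd.py
```

```text
t 4.15 x 54.7 y 144.68 z 133.3 Fx -0.00 Fy 0.32(sd 0.25) Fz 0.33
t 4.52 x 54.7 y 148.06 z 133.3 Fx -0.05 Fy 0.44(sd 0.31) Fz 0.46
t 4.88 x 54.7 y 149.93 z 133.3 Fx 0.24 Fy 0.02(sd 0.28) Fz -0.15
t 5.25 x 54.7 y 151.91 z 133.3 Fx 0.07 Fy 0.01(sd 0.21) Fz 0.13
```

```bash
python3 -m jog '[[0,-1,0,0,0,0],[0,0,0,0,0,0]]' >/dev/null; python3 rd.py
python3 -m jog '[[0,-1,0,0,0,0],[0,0,0,0,0,0]]' >/dev/null; python3 rd.py
```

```text
t 5.62 x 54.8 y 152.79 z 133.3 Fx 0.23 Fy -0.81(sd 0.76) Fz 0.71
t 5.98 x 54.7 y 153.84 z 133.3 Fx 0.29 Fy -0.61(sd 0.61) Fz 0.86
```

```bash
python3 -m jog '[[0,-1,0,0,0,0],[0,0,0,0,0,0]]' >/dev/null; python3 rd.py
python3 -m jog '[[0,-0.5,0,0,0,0],[0,0,0,0,0,0]]' >/dev/null; python3 rd.py
```

```text
t 6.35 x 54.7 y 154.86 z 133.3 Fx -0.45 Fy -0.78(sd 0.10) Fz 0.17
t 6.72 x 54.7 y 155.29 z 133.3 Fx -0.20 Fy -0.66(sd 0.61) Fz 0.22
```

```bash
python3 -m jog '[[0,-0.5,0,0,0,0],[0,0,0,0,0,0]]' >/dev/null; python3 rd.py
python3 -m jog '[[0,-0.5,0,0,0,0],[0,0,0,0,0,0]]' >/dev/null; python3 rd.py
```

```text
t 7.08 x 54.7 y 155.82 z 133.3 Fx -0.07 Fy -0.30(sd 0.56) Fz 0.60
t 7.45 x 54.7 y 156.32 z 133.3 Fx 0.08 Fy -0.42(sd 0.38) Fz 0.61
```

```bash
python3 -m jog '[[0,-0.5,0,0,0,0],[0,0,0,0,0,0]]' >/dev/null; python3 rd.py
python3 -m jog '[[0,-0.5,0,0,0,0],[0,0,0,0,0,0]]' >/dev/null; python3 rd.py
```

```text
t 7.82 x 54.7 y 156.83 z 133.3 Fx 0.23 Fy -0.95(sd 0.41) Fz 0.40
t 8.18 x 54.7 y 157.33 z 133.3 Fx 0.10 Fy -0.74(sd 0.35) Fz 0.97
```

```bash
python3 -m jog '[[0,-0.5,0,0,0,0],[0,0,0,0,0,0]]' >/dev/null; python3 rd.py
python3 -m jog '[[0,-0.5,0,0,0,0],[0,0,0,0,0,0]]' >/dev/null; python3 rd.py
```

```text
t 8.55 x 54.7 y 157.83 z 133.3 Fx 0.34 Fy -1.04(sd 0.49) Fz 0.25
t 8.92 x 54.7 y 158.34 z 133.3 Fx 0.19 Fy -0.18(sd 0.39) Fz 1.02
```

```bash
python3 -m jog '[[0,-0.7,0,0,0,0],[0,0,0,0,0,0]]' >/dev/null; python3 rd.py
python3 -m jog '[[0,-0.7,0,0,0,0],[0,0,0,0,0,0]]' >/dev/null; python3 rd.py
```

```text
t 9.28 x 54.7 y 159.05 z 133.3 Fx 0.05 Fy -0.37(sd 0.56) Fz 0.39
t 9.65 x 54.7 y 159.75 z 133.3 Fx 0.15 Fy -0.28(sd 0.28) Fz 0.61
```

```bash
python3 -m jog '[[0,-0.7,0,0,0,0],[0,0,0,0,0,0]]' >/dev/null; python3 rd.py
python3 -m jog '[[0,-0.7,0,0,0,0],[0,0,0,0,0,0]]' >/dev/null; python3 rd.py
```

```text
t 10.02 x 54.7 y 160.44 z 133.3 Fx 0.15 Fy -0.41(sd 0.70) Fz 0.72
t 10.38 x 54.7 y 161.09 z 133.3 Fx -0.49 Fy -0.67(sd 0.66) Fz 1.12
```

```bash
python3 -m jog '[[0,-0.5,0,0,0,0],[0,0,0,0,0,0]]' >/dev/null; python3 rd.py
python3 -m jog '[[0,-0.5,0,0,0,0],[0,0,0,0,0,0]]' >/dev/null; python3 rd.py
```

```text
t 10.75 x 54.7 y 161.60 z 133.3 Fx 0.28 Fy -1.18(sd 0.46) Fz 1.25
t 11.12 x 54.8 y 162.02 z 133.3 Fx 0.17 Fy -1.93(sd 0.23) Fz 1.68
```

```bash
python3 -m jog '[[0,-0.5,0,0,0,0],[0,0,0,0,0,0]]' >/dev/null; python3 rd.py
python3 -m jog '[[0,-0.5,0,0,0,0],[0,0,0,0,0,0]]' >/dev/null; python3 rd.py
```

```text
t 11.48 x 54.8 y 162.37 z 133.3 Fx 0.28 Fy -3.68(sd 0.36) Fz 2.70
t 11.85 x 54.8 y 162.73 z 133.3 Fx -0.48 Fy -5.22(sd 0.27) Fz 3.48
```

```bash
python3 -m jog '[[0,-0.2,0,0,0,0],[0,0,0,0,0,0],[0,0,0,0,0,0]]'; python3 rd.py
python3 -m jog '[[0,5,0,0,0,0],[0,7,0,0,0,0],[0,7,0,0,0,0],[0,2,0,0,0,0],[0,2,0,0,0,0],[0,2,0,0,0,0],[0,2,0,0,0,0],[0,2,0,0,0,0],[0,1,0,0,0,0],[0,0,0,0,0,0]]' >/dev/null; python3 rd.py
python3 -m jog '[[0,1,0,0,0,0],[0,1,0,0,0,0],[0,1,0,0,0,0],[0,1,0,0,0,0],[0,0,0,0,0,0]]' >/dev/null; python3 rd.py
```

```text
time: 12.1
eef_pos: [0.6249, 0.1792, 0.1333]
tool_rot: [[0.999, -0.053, -0.0], [-0.053, -0.999, -0.001], [-0.0, 0.001, -1.0]]
force: [-0.5, -5.8, 3.7]
finger_gap: 0.701
gripper_force: 3.2
t 12.30 x 54.8 y 162.79 z 133.3 Fx -0.45 Fy -5.79(sd 0.29) Fz 3.70
t 13.33 x 54.7 y 133.16 z 133.2 Fx 0.06 Fy 0.30(sd 0.44) Fz 0.44
t 13.95 x 54.7 y 129.08 z 133.3 Fx -0.09 Fy 0.39(sd 0.40) Fz 0.08
```

```bash
python3 -m jog '[[0,1,0,0,0,0],[0,1,0,0,0,0],[0,1,0,0,0,0],[0,1,0,0,0,0],[0,1,0,0,0,0],[0,1,0,0,0,0],[0,0,0,0,0,0]]' >/dev/null; python3 rd.py
python3 -m jog '[[0,1,0,0,0,0],[0,0,0,0,0,0]]' >/dev/null; python3 rd.py
python3 -m jog '[[0,0.7,0,0,0,0],[0,0,0,0,0,0]]' >/dev/null; python3 rd.py
```

```text
t 14.73 x 54.7 y 123.05 z 133.3 Fx 0.31 Fy 0.35(sd 0.43) Fz 0.26
t 15.10 x 54.7 y 122.23 z 133.3 Fx -0.55 Fy 0.40(sd 0.46) Fz 0.22
t 15.47 x 54.7 y 121.57 z 133.3 Fx 0.05 Fy -0.00(sd 0.40) Fz 0.81
```

```bash
python3 -m jog '[[0,0.6,0,0,0,0],[0,0,0,0,0,0]]' >/dev/null; python3 rd.py
python3 -m jog '[[0,0.5,0,0,0,0],[0,0,0,0,0,0]]' >/dev/null; python3 rd.py
```

```text
t 15.83 x 54.8 y 120.95 z 133.3 Fx -0.06 Fy 0.84(sd 0.64) Fz 0.54
t 16.20 x 54.7 y 120.44 z 133.3 Fx -0.03 Fy 0.70(sd 0.44) Fz 0.65
```

```bash
python3 -m jog '[[0,0.5,0,0,0,0],[0,0,0,0,0,0]]' >/dev/null; python3 rd.py
python3 -m jog '[[0,0.5,0,0,0,0],[0,0,0,0,0,0]]' >/dev/null; python3 rd.py
```

```text
t 16.57 x 54.7 y 119.94 z 133.3 Fx -0.10 Fy 0.63(sd 0.51) Fz 0.68
t 16.93 x 54.7 y 119.44 z 133.3 Fx -0.25 Fy 1.04(sd 0.63) Fz 0.82
```

```bash
python3 -m jog '[[0,0.5,0,0,0,0],[0,0,0,0,0,0]]' >/dev/null; python3 rd.py
python3 -m jog '[[0,0.5,0,0,0,0],[0,0,0,0,0,0]]' >/dev/null; python3 rd.py
```

```text
t 17.30 x 54.7 y 118.93 z 133.3 Fx -0.29 Fy 0.73(sd 0.52) Fz 0.75
t 17.67 x 54.7 y 118.48 z 133.3 Fx -0.08 Fy 0.92(sd 0.36) Fz 1.15
```

```bash
python3 -m jog '[[0,0.5,0,0,0,0],[0,0,0,0,0,0]]' >/dev/null; python3 rd.py
python3 -m jog '[[0,0.5,0,0,0,0],[0,0,0,0,0,0]]' >/dev/null; python3 rd.py
```

```text
t 18.03 x 54.7 y 118.01 z 133.3 Fx 0.06 Fy 1.18(sd 0.43) Fz 1.31
t 18.40 x 54.7 y 117.44 z 133.3 Fx -0.32 Fy 1.69(sd 0.32) Fz 1.34
```

```bash
python3 -m jog '[[0,0.5,0,0,0,0],[0,0,0,0,0,0]]' >/dev/null; python3 rd.py
python3 -m jog '[[0,0.5,0,0,0,0],[0,0,0,0,0,0]]' >/dev/null; python3 rd.py
```

```text
t 18.77 x 54.7 y 116.93 z 133.3 Fx -0.54 Fy 1.04(sd 0.82) Fz 1.33
t 19.13 x 54.7 y 116.54 z 133.3 Fx -0.09 Fy 1.44(sd 0.41) Fz 1.17
```

```bash
python3 -m jog '[[0,0.5,0,0,0,0],[0,0,0,0,0,0]]' >/dev/null; python3 rd.py
python3 -m jog '[[0,0.5,0,0,0,0],[0,0,0,0,0,0]]' >/dev/null; python3 rd.py
```

```text
t 19.50 x 54.7 y 116.18 z 133.4 Fx -0.32 Fy 3.11(sd 0.23) Fz 1.89
t 19.87 x 54.7 y 115.83 z 133.4 Fx 0.32 Fy 5.02(sd 0.59) Fz 1.81
```

```bash
python3 -m jog '[[0,0.15,0,0,0,0],[0,0,0,0,0,0],[0,0,0,0,0,0]]' >/dev/null; python3 rd.py
python3 -m jog '[[0,-4,0,0,0,0],[0,-5,0,0,0,0],[0,-3.6,0,0,0,0],[0,0,0,0,0,0],[0,0,-20,0,0,0],[0,0,-30,0,0,0],[0,20,0,0,0,0],[0,22,0,0,0,0],[0,23,0,0,0,0],[0,22,0,0,0,0],[0,21,0,0,0,0],[0,21,0,0,0,0],[0,0,0,0,0,0],[0,0,0,0,0,0]]' >/dev/null; python3 rd.py
python3 - <<'E'
from station import arm
import cv2
ims=[]
for n,(x,y) in(("top",(190,130)),("side",(210,130))):
    im=arm.capture(n)["pixels"][y:y+115,x:x+110]
    ims.append(cv2.resize(im,None,fx=3.5,fy=3.5))
cv2.imwrite("pics/b.png",cv2.hconcat(ims)[:,:,::-1])
E
```

```text
t 20.32 x 54.8 y 115.76 z 133.4 Fx -0.02 Fy 5.79(sd 0.31) Fz 1.71
t 21.68 x 54.7 y -0.80 z 183.3 Fx -0.11 Fy 0.28(sd 0.28) Fz 0.01
```

View pics/b.png

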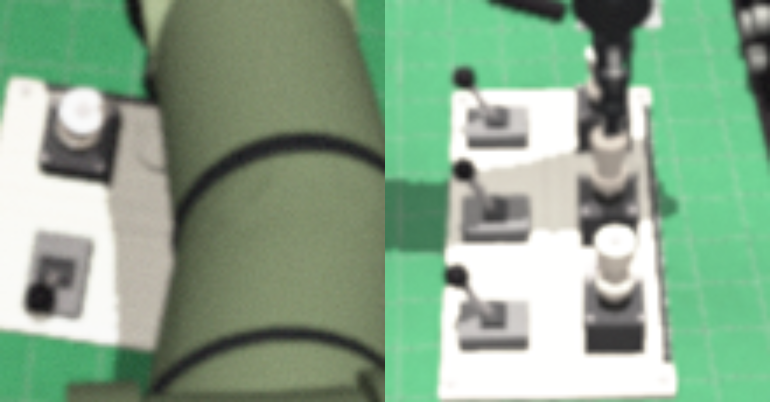

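The gripper is above the middle roller, at about (612,140) in the side half of the composite. The left roller at (80,108) in the top half now leans right over its block. Next I'll descend and rock the middle one left.

```bash
python3 -m jog '[[0,0,20,0,0,0],[0,0,20,0,0,0],[0,0,10,0,0,0],[0,0,0,0,0,0],[0,-3,0,0,0,0],[0,-3,0,0,0,0],[0,-3,0,0,0,0],[0,0,0,0,0,0],[0,0,0,0,0,0]]' >/dev/null; python3 rd.py
python3 -m jog '[[0,-1,0,0,0,0],[0,-1,0,0,0,0],[0,0,0,0,0,0]]' >/dev/null; python3 rd.py
python3 -m jog '[[0,-1,0,0,0,0],[0,0,0,0,0,0]]' >/dev/null; python3 rd.py
python3 -m jog '[[0,-1,0,0,0,0],[0,0,0,0,0,0]]' >/dev/null; python3 rd.py
```

```text
t 22.73 x 54.9 y 7.96 z 133.7 Fx 0.10 Fy -0.10(sd 0.42) Fz -0.30
t 23.18 x 54.7 y 9.98 z 133.3 Fx -0.12 Fy 0.17(sd 0.14) Fz 0.02
t 23.55 x 54.7 y 10.98 z 133.3 Fx -0.05 Fy -0.33(sd 0.13) Fz 0.23
t 23.92 x 54.7 y 11.98 z 133.3 Fx 0.03 Fy -0.56(sd 0.65) Fz 0.95
```

```bash
python3 -m jog '[[0,-0.5,0,0,0,0],[0,0,0,0,0,0]]' >/dev/null; python3 rd.py
python3 -m jog '[[0,-0.5,0,0,0,0],[0,0,0,0,0,0]]' >/dev/null; python3 rd.py
```

```text
t 24.28 x 54.7 y 12.43 z 133.3 Fx -0.30 Fy -0.81(sd 0.76) Fz 1.19
t 24.65 x 54.7 y 12.96 z 133.3 Fx -0.07 Fy -1.09(sd 0.29) Fz 0.46
```

```bash
python3 -m jog '[[0,-0.5,0,0,0,0],[0,0,0,0,0,0]]' >/dev/null; python3 rd.py
python3 -m jog '[[0,-0.5,0,0,0,0],[0,0,0,0,0,0]]' >/dev/null; python3 rd.py
```

```text
Traceback (most recent call last):
  File "rd.py", line 5, in <module>
    for _ in range(4): arm.capture("top");S.append(arm.state())
                       ~~~~~~~~~~~^^^^^^^
ValueError: 200 camera calls are used up
Traceback (most recent call last):
  File "rd.py", line 5, in <module>
    for _ in range(4): arm.capture("top");S.append(arm.state())
                       ~~~~~~~~~~~^^^^^^^
ValueError: 200 camera calls are used up
```

```bash
python3 -m jog '[[0,-0.5,0,0,0,0],[0,0,0,0,0,0]]' >/dev/null; python3 rd.py
python3 -m jog '[[0,-0.3,0,0,0,0],[0,0,0,0,0,0]]' >/dev/null; python3 rd.py
```

```text
Traceback (most recent call last):
  File "rd.py", line 5, in <module>
    for _ in range(4): arm.capture("top");S.append(arm.state())
                       ~~~~~~~~~~~^^^^^^^
ValueError: 200 camera calls are used up
Traceback (most recent call last):
  File "rd.py", line 5, in <module>
    for _ in range(4): arm.capture("top");S.append(arm.state())
                       ~~~~~~~~~~~^^^^^^^
ValueError: 200 camera calls are used up
```

The camera calls are used up, so I'll read the state directly. From here I'll rely on the geometry already measured and average forces over hold rows.

```bash
sed -i 's/+str//' st.py; cat > r1.py <<'E'
from station import arm
import numpy as np
a=np.deg2rad(3.0);ex=np.array([np.cos(a),-np.sin(a)]);ey=np.array([np.sin(a),np.cos(a)])
s=arm.state();p=s["eef_pos"][:2]-[.5617,.0195];F=s["force"]
print("t %.2f x %.1f y %.2f z %.1f | Fx %.2f Fy %.2f Fz %.2f gap %.1f"%(s["time"],p@ex*1e3,p@ey*1e3,s["eef_pos"][2]*1e3,F[:2]@ex,F[:2]@ey,F[2],s["finger_gap"]*85.4),"J",s["joint_efforts"].round(2))
E
python3 r1.py
python3 -m jog '[[0,0,0,0,0,0]]' >/dev/null; python3 r1.py
python3 -m jog '[[0,0,0,0,0,0]]' >/dev/null; python3 r1.py
```

```text
t 25.42 x 54.8 y 14.76 z 133.3 | Fx 0.42 Fy -1.71 Fz 1.70 gap 60.1 J [-9.500e-01 -9.750e+01 -2.640e+00 -3.048e+01 -3.600e-01 -1.900e-01
 -1.000e-02]
t 25.50 x 54.7 y 14.76 z 133.3 | Fx 0.22 Fy -2.37 Fz 1.80 gap 60.4 J [-9.400e-01 -9.763e+01 -2.620e+00 -3.051e+01 -3.300e-01 -1.600e-01
 -1.000e-02]
t 25.58 x 54.7 y 14.70 z 133.3 | Fx 0.42 Fy -1.29 Fz 1.23 gap 60.1 J [ -0.91 -97.57  -2.6  -30.47  -0.33  -0.15  -0.  ]
```

```bash
python3 -m jog '[[0,-0.4,0,0,0,0],[0,0,0,0,0,0],[0,0,0,0,0,0]]' >/dev/null; python3 r1.py
python3 -m jog '[[0,-0.4,0,0,0,0],[0,0,0,0,0,0],[0,0,0,0,0,0]]' >/dev/null; python3 r1.py
```

```text
t 25.83 x 54.7 y 15.03 z 133.3 | Fx -0.44 Fy -1.82 Fz 2.16 gap 59.9 J [-1.460e+00 -9.727e+01 -3.120e+00 -3.045e+01 -5.200e-01 -2.700e-01
 -1.000e-02]
t 26.08 x 54.8 y 15.30 z 133.3 | Fx -0.25 Fy -3.47 Fz 3.26 gap 59.8 J [ -2.5  -96.75  -4.14 -30.43  -0.9   -0.5   -0.  ]
```

```bash
python3 -m jog '[[0,-0.4,0,0,0,0],[0,0,0,0,0,0],[0,0,0,0,0,0]]' >/dev/null; python3 r1.py
python3 -m jog '[[0,-0.3,0,0,0,0],[0,0,0,0,0,0],[0,0,0,0,0,0]]' >/dev/null; python3 r1.py
```

```text
t 26.33 x 54.8 y 15.52 z 133.3 | Fx -0.58 Fy -5.99 Fz 3.51 gap 59.8 J [ -3.28 -96.39  -4.91 -30.44  -1.18  -0.68   0.  ]
t 26.58 x 54.8 y 15.61 z 133.4 | Fx 0.25 Fy -6.20 Fz 3.22 gap 60.2 J [ -3.82 -96.24  -5.43 -30.48  -1.38  -0.79   0.  ]
```

```bash
python3 -m jog '[[0,5,0,0,0,0],[0,6,0,0,0,0],[0,6,0,0,0,0],[0,3,0,0,0,0],[0,2,0,0,0,0],[0,2,0,0,0,0],[0,1,0,0,0,0],[0,1,0,0,0,0],[0,1,0,0,0,0],[0,1,0,0,0,0],[0,1,0,0,0,0],[0,0,0,0,0,0],[0,0,0,0,0,0],[0,0,0,0,0,0]]' >/dev/null; python3 r1.py
python3 -m jog '[[0,0.5,0,0,0,0],[0,0,0,0,0,0],[0,0,0,0,0,0]]' >/dev/null; python3 r1.py
python3 -m jog '[[0,0.5,0,0,0,0],[0,0,0,0,0,0],[0,0,0,0,0,0]]' >/dev/null; python3 r1.py
```

```text
t 27.75 x 54.7 y -12.86 z 133.3 | Fx -0.30 Fy -0.38 Fz 0.01 gap 60.0 J [ 3.000e-02 -9.807e+01 -1.730e+00 -3.066e+01  1.000e-02 -0.000e+00
  0.000e+00]
t 28.00 x 54.7 y -13.25 z 133.3 | Fx -0.37 Fy 0.40 Fz 0.33 gap 60.0 J [ 4.400e-01 -9.783e+01 -1.290e+00 -3.064e+01  1.700e-01 -2.000e-02
  0.000e+00]
t 28.25 x 54.7 y -13.73 z 133.3 | Fx -0.42 Fy -0.29 Fz 1.36 gap 59.8 J [ 6.200e-01 -9.765e+01 -1.110e+00 -3.052e+01  2.400e-01  2.000e-02
  0.000e+00]
```

```bash
python3 -m jog '[[0,0.5,0,0,0,0],[0,0,0,0,0,0],[0,0,0,0,0,0]]' >/dev/null; python3 r1.py
python3 -m jog '[[0,0.5,0,0,0,0],[0,0,0,0,0,0],[0,0,0,0,0,0]]' >/dev/null; python3 r1.py
```

```text
t 28.50 x 54.8 y -14.28 z 133.3 | Fx 0.07 Fy 0.09 Fz 0.75 gap 60.3 J [ 5.700e-01 -9.757e+01 -1.160e+00 -3.038e+01  2.200e-01  7.000e-02
  1.000e-02]
t 28.75 x 54.8 y -14.76 z 133.3 | Fx 0.06 Fy 0.93 Fz 0.48 gap 59.9 J [ 7.800e-01 -9.734e+01 -9.300e-01 -3.021e+01  3.000e-01  1.300e-01
  1.000e-02]
```

```bash
python3 -m jog '[[0,0.5,0,0,0,0],[0,0.5,0,0,0,0],[0,0,0,0,0,0],[0,0,0,0,0,0]]' >/dev/null; python3 r1.py
python3 -m jog '[[0,0.5,0,0,0,0],[0,0.5,0,0,0,0],[0,0,0,0,0,0],[0,0,0,0,0,0]]' >/dev/null; python3 r1.py
python3 -m jog '[[0,0.5,0,0,0,0],[0,0,0,0,0,0],[0,0,0,0,0,0]]' >/dev/null; python3 r1.py
```

```text
t 29.08 x 54.7 y -15.85 z 133.3 | Fx 0.32 Fy 0.74 Fz 1.18 gap 60.0 J [ 8.000e-01 -9.730e+01 -9.200e-01 -3.012e+01  3.000e-01  1.700e-01
  2.000e-02]
t 29.42 x 54.8 y -16.65 z 133.4 | Fx 0.56 Fy 2.86 Fz 1.78 gap 60.3 J [ 1.680e+00 -9.663e+01 -1.000e-02 -2.980e+01  6.400e-01  2.500e-01
  1.000e-02]
t 29.67 x 54.8 y -16.96 z 133.4 | Fx -1.00 Fy 5.42 Fz 3.14 gap 60.0 J [  3.1  -96.07   1.44 -29.49   1.17   0.4    0.  ]
```

```bash
python3 -m jog '[[0,0.5,0,0,0,0],[0,0,0,0,0,0],[0,0,0,0,0,0]]' >/dev/null; python3 r1.py
python3 -m jog '[[0,0.4,0,0,0,0],[0,0,0,0,0,0],[0,0,0,0,0,0]]' >/dev/null; python3 r1.py
```

```text
t 29.92 x 54.8 y -17.17 z 133.4 | Fx 0.36 Fy 5.75 Fz 3.32 gap 60.1 J [  3.93 -95.86   2.28 -29.38   1.49   0.47  -0.  ]
t 30.17 x 54.8 y -17.31 z 133.4 | Fx 0.05 Fy 7.32 Fz 3.22 gap 60.0 J [ 4.660e+00 -9.580e+01  3.010e+00 -2.931e+01  1.750e+00  5.500e-01
 -1.000e-02]
```

```bash
python3 -m jog '[[0,-4,0,0,0,0],[0,-5,0,0,0,0],[0,-4.8,0,0,0,0],[0,0,0,0,0,0],[0,0,-20,0,0,0],[0,0,-30,0,0,0],[0,20,0,0,0,0],[0,23,0,0,0,0],[0,25,0,0,0,0],[0,25,0,0,0,0],[0,23,0,0,0,0],[0,21.5,0,0,0,0],[0,0,0,0,0,0],[0,0,0,0,0,0]]' >/dev/null; python3 r1.py
python3 -m jog '[[0,0,20,0,0,0],[0,0,20,0,0,0],[0,0,10,0,0,0],[0,0,0,0,0,0],[0,-3,0,0,0,0],[0,-3,0,0,0,0],[0,-3,0,0,0,0],[0,0,0,0,0,0],[0,0,0,0,0,0],[0,0,0,0,0,0]]' >/dev/null; python3 r1.py
```

```text
t 31.33 x 54.5 y -143.29 z 183.2 | Fx -0.46 Fy 0.29 Fz 0.12 gap 60.3 J [ 3.880e+00 -9.601e+01  5.900e-01 -3.399e+01  2.900e-01  8.000e-02
  4.000e-01]
t 32.17 x 54.9 y -132.93 z 133.7 | Fx -0.57 Fy 0.24 Fz -0.30 gap 60.0 J [-4.900e-01 -9.893e+01 -1.770e+00 -3.091e+01 -1.000e-02  0.000e+00
 -1.000e-02]
```

```bash
python3 -m jog '[[0,-1,0,0,0,0],[0,-1,0,0,0,0],[0,-1,0,0,0,0],[0,-1,0,0,0,0],[0,0,0,0,0,0],[0,0,0,0,0,0]]' >/dev/null; python3 r1.py
python3 -m jog '[[0,-1,0,0,0,0],[0,0,0,0,0,0],[0,0,0,0,0,0]]' >/dev/null; python3 r1.py
python3 -m jog '[[0,-0.5,0,0,0,0],[0,0,0,0,0,0],[0,0,0,0,0,0]]' >/dev/null; python3 r1.py
```

```text
t 32.67 x 54.7 y -128.80 z 133.3 | Fx 0.45 Fy 0.32 Fz -0.28 gap 59.9 J [-2.000e-01 -9.869e+01 -1.650e+00 -3.079e+01  0.000e+00 -0.000e+00
 -2.000e-02]
t 32.92 x 54.7 y -127.89 z 133.3 | Fx 0.30 Fy -0.28 Fz -0.36 gap 60.0 J [-1.200e-01 -9.865e+01 -1.580e+00 -3.080e+01  2.000e-02  0.000e+00
 -2.000e-02]
t 33.17 x 54.8 y -127.47 z 133.3 | Fx -1.10 Fy -0.63 Fz 0.97 gap 60.1 J [-5.400e-01 -9.826e+01 -2.030e+00 -3.068e+01 -1.700e-01 -7.000e-02
 -1.000e-02]
```

```bash
python3 -m jog '[[0,-0.5,0,0,0,0],[0,0,0,0,0,0],[0,0,0,0,0,0]]' >/dev/null; python3 r1.py
python3 -m jog '[[0,-0.5,0,0,0,0],[0,0,0,0,0,0],[0,0,0,0,0,0]]' >/dev/null; python3 r1.py
```

```text
t 33.42 x 54.8 y -126.92 z 133.3 | Fx 0.77 Fy -1.30 Fz 0.52 gap 59.9 J [-6.300e-01 -9.814e+01 -2.130e+00 -3.057e+01 -2.200e-01 -5.000e-02
 -1.000e-02]
t 33.67 x 54.8 y -126.31 z 133.3 | Fx 0.19 Fy -0.57 Fz 1.04 gap 60.1 J [-5.400e-01 -9.817e+01 -2.040e+00 -3.054e+01 -1.900e-01 -2.000e-02
 -1.000e-02]
```

```bash
python3 -m jog '[[0,-0.5,0,0,0,0],[0,-0.5,0,0,0,0],[0,0,0,0,0,0],[0,0,0,0,0,0]]' >/dev/null; python3 r1.py
python3 -m jog '[[0,-0.5,0,0,0,0],[0,0,0,0,0,0],[0,0,0,0,0,0]]' >/dev/null; python3 r1.py
```

```text
t 34.00 x 54.8 y -125.34 z 133.3 | Fx 0.25 Fy -1.02 Fz 1.13 gap 60.1 J [-8.000e-01 -9.788e+01 -2.280e+00 -3.037e+01 -2.900e-01 -1.000e-02
 -2.000e-02]
t 34.25 x 54.8 y -124.97 z 133.3 | Fx -0.90 Fy -2.07 Fz 1.62 gap 60.1 J [-1.410e+00 -9.734e+01 -2.880e+00 -3.012e+01 -5.400e-01 -7.000e-02
 -1.000e-02]
```

```bash
python3 -m jog '[[0,-0.5,0,0,0,0],[0,0,0,0,0,0],[0,0,0,0,0,0]]' >/dev/null; python3 r1.py
```

```text
t 34.50 x 54.8 y -124.65 z 133.4 | Fx -0.75 Fy -4.79 Fz 3.25 gap 60.2 J [-2.730e+00 -9.666e+01 -4.180e+00 -2.978e+01 -1.040e+00 -1.600e-01
 -1.000e-02]
```

```bash
python3 -m jog '[[0,-0.4,0,0,0,0],[0,0,0,0,0,0],[0,0,0,0,0,0],[0,0,0,0,0,0]]' >/dev/null; python3 r1.py
python3 -m jog '[[0,5,0,0,0,0],[0,6,0,0,0,0],[0,6,0,0,0,0],[0,3,0,0,0,0],[0,2,0,0,0,0],[0,2,0,0,0,0],[0,1,0,0,0,0],[0,1,0,0,0,0],[0,1,0,0,0,0],[0,1,0,0,0,0],[0,1,0,0,0,0],[0,1,0,0,0,0],[0,0,0,0,0,0],[0,0,0,0,0,0],[0,0,0,0,0,0]]' >/dev/null; python3 r1.py
python3 -m jog '[[0,0.5,0,0,0,0],[0,0.5,0,0,0,0],[0,0,0,0,0,0],[0,0,0,0,0,0]]' >/dev/null; python3 r1.py
```

```text
t 34.83 x 54.8 y -124.47 z 133.4 | Fx 0.35 Fy -5.08 Fz 3.33 gap 60.4 J [ -3.48 -96.33  -4.94 -29.62  -1.35  -0.22  -0.  ]
t 36.08 x 54.7 y -154.08 z 133.3 | Fx -0.20 Fy 1.04 Fz 0.44 gap 59.9 J [ 5.000e-02 -9.932e+01 -1.540e+00 -3.100e+01  1.000e-02  0.000e+00
  0.000e+00]
t 36.42 x 54.7 y -154.93 z 133.3 | Fx -0.03 Fy 1.13 Fz 2.22 gap 60.2 J [ 7.800e-01 -9.879e+01 -7.700e-01 -3.098e+01  3.100e-01 -8.000e-02
  0.000e+00]
```

```bash
python3 -m jog '[[0,0.5,0,0,0,0],[0,0.3,0,0,0,0],[0,0,0,0,0,0],[0,0,0,0,0,0]]' >/dev/null; python3 r1.py
python3 -m jog '[[0,0.5,0,0,0,0],[0,0,0,0,0,0],[0,0,0,0,0,0]]' >/dev/null; python3 r1.py
```

```text
t 36.75 x 54.8 y -155.78 z 133.3 | Fx 0.09 Fy 0.87 Fz 1.65 gap 59.7 J [ 8.800e-01 -9.864e+01 -6.500e-01 -3.075e+01  3.600e-01  1.000e-02
  1.000e-02]
t 37.00 x 54.8 y -156.31 z 133.3 | Fx 0.16 Fy 1.33 Fz 0.99 gap 60.2 J [ 8.700e-01 -9.868e+01 -6.600e-01 -3.069e+01  3.500e-01  6.000e-02
  1.000e-02]
```

```bash
python3 -m jog '[[0,0.5,0,0,0,0],[0,0,0,0,0,0],[0,0,0,0,0,0]]' >/dev/null; python3 r1.py
python3 -m jog '[[0,0.4,0,0,0,0],[0,0,0,0,0,0],[0,0,0,0,0,0]]' >/dev/null; python3 r1.py
```

```text
t 37.25 x 54.8 y -156.62 z 133.3 | Fx -0.52 Fy 2.36 Fz 1.64 gap 60.2 J [ 1.670e+00 -9.820e+01  1.600e-01 -3.057e+01  6.700e-01  5.000e-02
  1.000e-02]
t 37.50 x 54.8 y -156.87 z 133.4 | Fx -0.52 Fy 4.97 Fz 3.13 gap 59.6 J [ 2.850e+00 -9.773e+01  1.370e+00 -3.055e+01  1.140e+00  2.000e-02
  0.000e+00]
```

```bash
python3 -m jog '[[0,0.4,0,0,0,0],[0,0,0,0,0,0],[0,0,0,0,0,0]]' >/dev/null; python3 r1.py
```

```text
t 37.75 x 54.8 y -157.08 z 133.4 | Fx -0.07 Fy 5.35 Fz 3.65 gap 59.8 J [ 3.570e+00 -9.746e+01  2.110e+00 -3.059e+01  1.440e+00 -3.000e-02
 -1.000e-02]
```

```bash
python3 -m jog '[[0,0.2,0,0,0,0],[0,0,0,0,0,0],[0,0,0,0,0,0],[0,0,0,0,0,0]]' >/dev/null; python3 r1.py
python3 -m jog '[[0,-4,0,0,0,0],[0,-5,0,0,0,0],[0,-5,0,0,0,0],[0,0,0,0,0,0],[0,0,-20,0,0,0],[0,0,-30,0,0,0],[0,0,-20,0,0,0],[0,0,0,0,0,0]]' >/dev/null; python3 r1.py
python3 -m jog '[[-15,-22,0,0,0,0],[-19,-28,0,0,0,0],[-19,-28,0,0,0,0],[-19,-28,0,0,0,0],[-19,-28,0,0,0,0],[-19,-28,0,0,0,0],[-19,-28,0,0,0,0],[-19,-28,0,0,0,0],[-19,-28,0,0,0,0],[-15,-24,0,0,0,0],[-8,-12,0,0,0,0],[0,0,0,0,0,0],[0,0,0,0,0,0],[0,0,0,0,0,0]]' 0 >/dev/null; python3 r1.py
```

```text
t 38.08 x 54.8 y -157.18 z 133.4 | Fx -0.68 Fy 6.37 Fz 3.09 gap 60.4 J [ 3.960e+00 -9.742e+01  2.510e+00 -3.065e+01  1.600e+00 -5.000e-02
 -1.000e-02]
t 38.75 x 56.4 y -144.08 z 207.4 | Fx -0.16 Fy 0.10 Fz 0.01 gap 59.9 J [  0.2  -94.8   -1.74 -34.23  -0.26   1.61   0.22]
t 39.92 x -134.9 y 137.51 z 203.1 | Fx 0.27 Fy -0.75 Fz 0.41 gap -0.1 J [-1.680e+00 -6.746e+01 -2.710e+00 -2.990e+01 -4.000e-02 -2.000e-02
 -7.000e-02]
```

Roller a travelled about three times as far as b and c, so it is the worn one. Next is lever a, so I'll go down behind its ball.

```bash
python3 -m jog '[[0,-2,20,0,0,0],[0,0,25,0,0,0],[0,0,25,0,0,0],[0,0,20,0,0,0],[0,0,8,0,0,0],[0,0,0,0,0,0],[0,0,0,0,0,0]]' >/dev/null; python3 r1.py
python3 -m jog '[[4,0,0,0,0,0],[4,0,0,0,0,0],[4,0,0,0,0,0],[4,0,0,0,0,0],[4,0,0,0,0,0],[4,0,0,0,0,0],[0,0,0,0,0,0]]' >/dev/null; python3 r1.py
```

```text
t 40.50 x -134.9 y 139.83 z 105.6 | Fx -0.34 Fy -0.10 Fz 1.28 gap -0.3 J [ -0.23 -72.72  -1.33 -20.68   0.14  -0.27  -0.1 ]
t 41.08 x -110.5 y 140.18 z 105.4 | Fx 0.64 Fy -0.69 Fz -0.85 gap -0.3 J [ 1.400e-01 -7.934e+01 -2.000e+00 -2.311e+01 -1.000e-02  2.000e-01
  1.800e-01]
```

```bash
python3 -m jog '[[4,0,0,0,0,0],[4,0,0,0,0,0],[4,0,0,0,0,0],[4,0,0,0,0,0],[4,0,0,0,0,0],[0,0,0,0,0,0]]' >/dev/null; python3 r1.py
python3 -m jog '[[4,0,0,0,0,0],[4,0,0,0,0,0],[4,0,0,0,0,0],[4,0,0,0,0,0],[4,0,0,0,0,0],[0,0,0,0,0,0]]' >/dev/null; python3 r1.py
python3 -m jog '[[3,0,0,0,0,0],[3,0,0,0,0,0],[3,0,0,0,0,0],[2,0,0,0,0,0],[0,0,0,0,0,0],[0,0,0,0,0,0]]' >/dev/null; python3 r1.py
```

```text
t 41.58 x -90.3 y 140.22 z 105.3 | Fx 0.52 Fy -0.41 Fz 0.12 gap 0.1 J [ 4.000e-02 -8.209e+01 -2.210e+00 -2.391e+01 -1.000e-02  2.200e-01
  1.700e-01]
t 42.08 x -70.4 y 140.19 z 105.3 | Fx -1.01 Fy 0.78 Fz -0.29 gap -0.2 J [ 2.000e-02 -8.501e+01 -2.390e+00 -2.487e+01 -1.000e-02  2.100e-01
  1.600e-01]
t 42.58 x -60.2 y 140.25 z 105.3 | Fx -0.09 Fy 0.15 Fz 0.14 gap 0.2 J [ 1.400e-01 -8.669e+01 -2.320e+00 -2.532e+01  1.000e-02  3.000e-02
  4.000e-02]
```

```bash
python3 -m jog '[[2,0,0,0,0,0],[2,0,0,0,0,0],[0,0,0,0,0,0],[0,0,0,0,0,0]]' >/dev/null; python3 r1.py
python3 -m jog '[[1,0,0,0,0,0],[1,0,0,0,0,0],[0,0,0,0,0,0],[0,0,0,0,0,0]]' >/dev/null; python3 r1.py
python3 -m jog '[[1,0,0,0,0,0],[1,0,0,0,0,0],[0,0,0,0,0,0],[0,0,0,0,0,0]]' >/dev/null; python3 r1.py
```

```text
t 42.92 x -56.1 y 140.22 z 105.3 | Fx -0.27 Fy -1.47 Fz 0.39 gap 0.1 J [ 7.000e-02 -8.738e+01 -2.390e+00 -2.539e+01  1.000e-02  4.000e-02
  3.000e-02]
t 43.25 x -54.2 y 140.21 z 105.3 | Fx -0.52 Fy -0.34 Fz 0.27 gap -0.1 J [ 8.000e-02 -8.789e+01 -2.390e+00 -2.555e+01  3.000e-02 -3.000e-02
  2.000e-02]
t 43.58 x -52.2 y 140.23 z 105.3 | Fx 0.03 Fy 0.70 Fz -0.77 gap -0.2 J [ 7.000e-02 -8.819e+01 -2.400e+00 -2.565e+01  3.000e-02 -3.000e-02
  2.000e-02]
```

```bash
python3 -m jog '[[1,0,0,0,0,0],[0,0,0,0,0,0],[0,0,0,0,0,0]]' >/dev/null; python3 r1.py
python3 -m jog '[[1,0,0,0,0,0],[0,0,0,0,0,0],[0,0,0,0,0,0]]' >/dev/null; python3 r1.py
```

```text
t 43.83 x -51.2 y 140.23 z 105.3 | Fx -0.78 Fy 0.57 Fz -0.45 gap 0.2 J [ 1.100e-01 -8.847e+01 -2.380e+00 -2.581e+01  6.000e-02 -8.000e-02
  1.000e-02]
t 44.08 x -50.5 y 140.21 z 105.2 | Fx -3.51 Fy -0.25 Fz -0.03 gap -0.1 J [ 6.700e-01 -8.905e+01 -1.760e+00 -2.737e+01  4.000e-01 -7.300e-01
  1.000e-02]
```

The end stop is reached at the predicted x of -50.5 mm. I'll give it one small firm nudge, then retreat.

```bash
python3 -m jog '[[0.7,0,0,0,0,0],[0,0,0,0,0,0],[0,0,0,0,0,0]]' >/dev/null; python3 r1.py
python3 -m jog '[[-5,0,0,0,0,0],[-15,0,0,0,0,0],[-15,0,0,0,0,0],[0,0,-5,0,0,0],[0,0,-25,0,0,0],[0,0,-25,0,0,0],[0,0,-25,0,0,0],[0,0,-20,0,0,0],[0,0,0,0,0,0],[0,0,0,0,0,0],[0,0,0,0,0,0],[0,0,0,0,0,0]]' >/dev/null; python3 r1.py
python3 -c "
from station import arm
print(arm.finish_job())"
```

```text
t 44.33 x -50.3 y 140.21 z 105.1 | Fx -7.01 Fy 0.52 Fz 1.81 gap -0.3 J [ 1.440e+00 -8.891e+01 -8.600e-01 -2.912e+01  8.700e-01 -1.660e+00
  1.000e-02]
t 45.33 x -84.8 y 140.04 z 204.5 | Fx 0.11 Fy 0.32 Fz -0.78 gap 0.1 J [ 1.300e-01 -7.680e+01 -2.510e+00 -3.176e+01  2.000e-02 -1.000e-02
  0.000e+00]
the job is handed in; nothing more can be done
None
```

The left roller is the worn one: it is left leaning well over to the right, its lever was pushed to the far end stop, and the job was handed in at about 45 s; the lever's final position rests on force and position readings only, because the camera calls had run out.

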